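# Index and lock the revolving display platter

## Robot

A 7-joint arm with a two-finger parallel gripper is mounted at the origin on a cart in front of the work surface, level with it; the furniture and walls round the work are solid. World frame = base frame: x ahead of the robot, y to its left, z up, the work surface at z = 0. Lengths are in m, angles in rad, forces in N, time in s.
With the tool pointing down it reaches from about 0.4 to 0.875 m from the base axis. Payload 6.5 kg.
Tool frame: the origin (TCP) lies at the very end of the fingers, on their centre line; the grasp point (between the pads) lies arm.tcp_to_grasp behind it (arm.tcp_to_grasp is the distance from the TCP to the grasp point, in m); z points along the fingers, y is the line along which they close (so a half turn about z gives the same grasp; the last joint's range is limited). The gripper opens to 88 mm and grips with 3 to 60 N. Pads are 18 mm wide; open, the fingers measure 123 mm over their backs; the gripper's body (75 mm by 187 mm) begins 45 mm behind the grasp point.
Start: joints at [1.156, 0.536, -0.004, 1.538, 0.003, 1.067, -0.071], TCP at [0.222, -0.611, 0.239] pointing down, gripper open.
Joint ranges: [-2.7, 2.7], [-0.37, 2.16], [-1.27, 1.26], [0.24, 2.4], [-1.31, 4.45], [0.19, 1.91], [-2.76, 2.76]. Speed limits (rad/s): [2.39, 2.39, 3.14, 3.14, 3.14, 3.14, 3.14].

## Interface

Orientations are given as a unit quaternion [x, y, z, w].
In Python, from station import arm, vision, job gives the robot as it stands. The module is installed in compiled form; this text tells all that it offers.
- The arm moves only by the tool carry_out, never from a script. Its argument "series" is a list of rows, each an object of numbers: "x", "y", "z": the shift along the tool's x, y, z in m; "spin": the turn about the tool's z in degrees; "fingers": the closure, from 0 (fully open) to 1 (shut). In form: [{"x": .., "y": .., "z": .., "spin": .., "fingers": ..}, ...]. A call has 1 to 8 rows; each row is the pose to reach, as a shift and turn from the pose commanded when the call began, along the tool's axes at that moment; what a row does not reach only later rows make up. A row lasts 1/12 s, in which the tool goes at most 41.7 mm and 7.16 degrees, less where a joint would pass 70% of its speed; a pose out of reach is approached as far as the arm can. A call with a gripper value outside its range is refused whole. The fingers move at their own pace and stop on an object; the grip force is fixed at half the most. Time passes only in rows, so rows that repeat a pose let the fingers close. It gives the time, the measured TCP pose, the force, the opening and the grip force at its end, in the units of the state.
- arm.get_state(): the state, without advancing time (a new reading comes with each control period).
- vision.get_image(name): name is "scene" or "top" or "wrist"; returns a dict with "image" (420x560x3 uint8, red, green, blue), "depth" (420x560 float32, m along the optical axis (not along the pixel's ray), 0 where there is no reading), "mtx" (3x3 intrinsics, pixels), "R" (3x3) and "t" (3): a world point X has camera coordinates R X + t; the wrist camera has in their place "tool_from_camera" (4x4, takes a point from camera to tool coordinates, whose origin is the TCP and whose axes are the flange's). Camera axes: x right, y down, z forward; pixel columns grow to the right and rows downward; lengths in m; the calibration is good to about 2 mm. A picture is of the moment at which its call begins: read the wrist's pose just before it.
- job.job_done(): hands the job in; it is judged then, once.
The state is a dict: "t": time; "joints": joint angles; "qd": joint speeds; "tau": joint torques, N m; "ee_pos": TCP position; "tool_rot": TCP orientation; "ft_force": force on the tool from outside, world axes, zero at the start; "ft_torque": the same for the moment, N m; "gripper_width": finger opening in m; "grasp_force": force on a finger pad.
Only numpy, scipy, OpenCV 4.12 (cv2) and the standard library are available. Lean on these libraries where they do the work, as an engineer would, in place of code of your own. Each camera call takes 0.05 s, during which the arm holds its last target. There are 200 camera calls.

## Task

The revolving book-display stand has to be locked. Push the round platter round by the posts near its edge until its notch faces the sprung bolt and the bolt drops in, then gently push the bolt fully home by its upright pin, and last check the lock with one light but definite push of about 10 N against a post, holding it a moment. Feel your way: never push platter or bolt with more than 25 N, and leave the stamp, the tape roll and the glue stick where they are.

Things in the scene. Friction and masses are not known exactly. Their poses are not given: they have to be found in the camera images.
- base: Fixed grey base: round plate 176 mm across, 10 mm thick, with a 62 mm wide tongue reaching 155 mm from the centre along the base's own -y. Origin on the table under the spindle's centre, z up. The platter turns on the spindle, which ends in a steel cap (40 mm across, top 40 mm above the table). The bolt slides on the tongue along the base's y.
- guide (a point): Middle of the top of the dark guide block on the base's tongue, 33 mm wide, 18 mm long, top 32 mm above the table, 89 mm from the spindle; the bolt slides through it. Fixed; axes as the base's.
- platter: Plywood disc, 150 mm across, 18 mm thick, about 0.4 kg; captive under the cap, turns either way without end; stays where left (1 to 3 N at a post turns it). Origin: centre of its underside, 12 mm above the table; top at 30 mm. The notch lies to its own -y: it faces the bolt when platter yaw = base yaw. Caught by the bolt, it stops dead, with up to about 3 mm of play each way at the rim.
- notch (a point): Mouth of the one square notch in the platter's rim, at the top edge, 75 mm from the centre, 30 mm above the table. The notch is 14 mm wide, 24 mm deep, cut through the full thickness.
- post (a point): Top of the metal post across the disc from the notch, 65 mm above the table. Three such posts stand on the platter, to push it by: round, 12 mm thick, 35 mm tall, axes 58 mm from the centre, at 60, 180 (this one) and 300 degrees from the notch (angles -30, 90 and 210 degrees from the platter's own +x).
- bolt: Steel bolt 11 mm wide, round nose, slides along the base's y towards the centre. Origin on its pin's axis, 10 mm above the table; axes as the base's. In the base's frame y = -0.1215 with its nose on the rim; about -0.111 once a light spring (2 N) has dropped it part way into the notch; -0.1015 fully home at its hard stop. Going home takes 1 to 3 N; it stays home when let go.
- pin_top (a point): Top of the bolt's upright round steel pin, 16 mm thick, 62 mm above the table, the place to push the bolt from behind (from the tongue's outer end towards the spindle). Moves with the bolt.
- date_stamp: Bystander: self-inking stamp with a white cap, 50x82x103 mm, upright on the table; origin at the centre of its underside.
- tape_roll: Bystander: roll of tan tape, 104 mm across, 25 mm high, lying flat; origin at the centre of its underside.
- glue_stick: Bystander: white glue stick, 98 mm long, 30 mm thick, lying along its y; origin under its middle.
Not all that is in view belongs to the job. Of the things that look like the platter, the middle-sized one is meant.

How it is judged:
On the way, in this order (a step that is already met when the one before it is completed fails the run):
1. the platter's notch is at the bolt and the bolt has dropped into it by at least 6 mm (y of bolt in the frame of base above -0.1155 m), for 0.1 s.
2. the bolt is fully home (within 3 mm of its stop) (y of bolt in the frame of base above -0.1045 m), for 0.2 s.
3. with the bolt home, the robot pushes the platter so that it bears on the bolt with more than 3 N for 0.2 s (y of bolt in the frame of base above -0.1045 m and contact force between platter and bolt above 3 N and contact force between the fingers and platter above 3 N), for 0.2 s.
At the end, for the whole second after the job is handed in: The bolt is within 3 mm of fully home in the notch, the platter's notch faces it within 0.06 rad, and the platter lies flat and at rest (y of bolt in the frame of base above -0.1045 m and angle between the y axis of platter and the y axis of base, either way round below 0.06 rad and angle between platter's own z axis and vertical below 0.05 rad and linear speed of platter below 0.01 m/s and angular speed of platter below 0.1 rad/s); the robot touches nothing.
It fails at once if the platter is pushed with more than 25 N (contact force between any of the fingers, the arm and platter above 25 N).
It fails at once if the bolt is pushed with more than 25 N (contact force between any of the fingers, the arm and bolt above 25 N).
It fails at once if a bystander is moved by more than 15 mm (distance of any of date_stamp, tape_roll, glue_stick from where it was at the start of the episode above 0.015 m).
It also fails if it takes over 72 s, if anything falls off the work surface, if the arm or the gripper's body presses on something with over 40 N, if the wrist force passes 120 N, or if a joint passes its speed limit or range.

## Working session

There is one attempt and no reset: what is moved stays moved. The work goes in short steps, Python scripts to look and compute and a tool call to move; the robot and the scene stay as the last step left them, time stands still between calls to the robot, and variables do not carry over. Pictures are saved under pics/ and viewed, at most 10 in all, crops included, and the job is handed in when it is done.

Besides the shell and the picture viewer there is one more tool, called after "Emit:" in YAML: its name, and indented under it one key for each argument. carry_out: Moves the arm, as the interface text tells. Its arguments: {"type":"object","properties":{"series":{"type":"array","items":{"type":"object","properties":{"x":{"type":"number"},"y":{"type":"number"},"z":{"type":"number"},"spin":{"type":"number"},"fingers":{"type":"number"}}}}},"required":["series"]}

```bash
mkdir -p pics; python3 - <<'E'
from station import arm, vision
import cv2, numpy as np
s=arm.get_state(); print(s['t'],s['ee_pos'],s['tool_rot'],s['ft_force'],s['gripper_width'],arm.tcp_to_grasp)
for n in('scene','top'):
    d=vision.get_image(n); np.savez(n+'.npz',**d)
    cv2.imwrite(f'pics/{n}.png',d['image'][:,:,::-1]); print(n,d['mtx'],d['R'],d['t'])
E
```

```text
0.0 [ 0.22191858 -0.61029406  0.2378366 ] [ 9.84823070e-01  1.73559132e-01 -2.21759956e-04 -8.36074547e-04] [-0.11065969 -0.44535528 -0.79038412] 0.08800033622681028 0.0187
scene [[465.27348682   0.         279.32760489]
 [  0.         465.27348682 211.25913178]
 [  0.           0.           1.        ]] [[-0.85115542 -0.52491252  0.00114281]
 [-0.31469079  0.50853203 -0.80147669]
 [ 0.42012399 -0.68254086 -0.59802492]] [0.46933979 0.24005222 1.07618207]
top [[414.87578891   0.         278.08661374]
 [  0.         414.87578891 198.03479792]
 [  0.           0.           1.        ]] [[-2.09485903e-04 -9.99866368e-01 -1.63462973e-02]
 [-9.84567378e-01  3.06692258e-03 -1.74979061e-01]
 [ 1.75005811e-01  1.60573754e-02 -9.84436451e-01]] [-0.01035908  0.55728536  1.04329254]
```

View pics/scene.png

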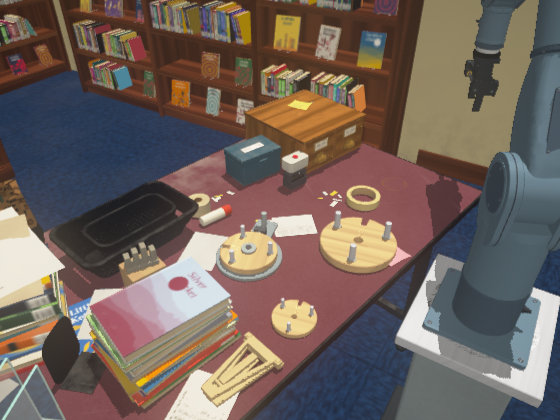

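View pics/top.png

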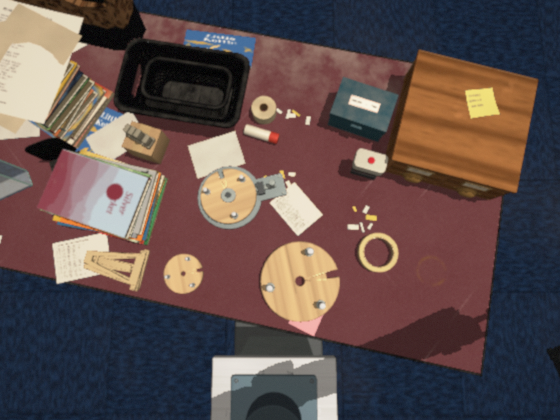

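The stand is the middle disc with the base, at about (228,195) in top and (249,250) in scene, with its tongue pointing right in top. The large and small discs are decoys. I'll zoom in on it.

```bash
cat > h.py <<'E'
import numpy as np
def ray(d,u,v,z):
    K,R,t=d['mtx'],d['R'],d['t']; c=-R.T@t
    r=R.T@np.linalg.solve(K,[u,v,1.]); return c+r*(z-c[2])/r[2]
def proj(d,X):
    p=d['mtx']@(d['R']@np.asarray(X)+d['t']); return p[:2]/p[2]
E
python3 - <<'E'
import cv2,numpy as np
t=np.load('top.npz')['image'];s=np.load('scene.npz')['image']
a=cv2.resize(t[150:250,180:305],None,fx=5,fy=5,interpolation=cv2.INTER_CUBIC)
cv2.imwrite('pics/top_c.png',a[:,:,::-1])
a=cv2.resize(s[195:290,205:320],None,fx=6,fy=6,interpolation=cv2.INTER_CUBIC)
cv2.imwrite('pics/scene_c.png',a[:,:,::-1])
E
```

```text
(no output)
```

View pics/top_c.png

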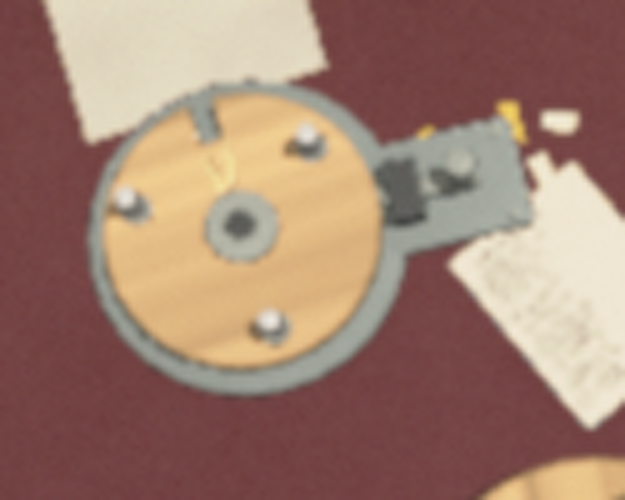

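View pics/scene_c.png

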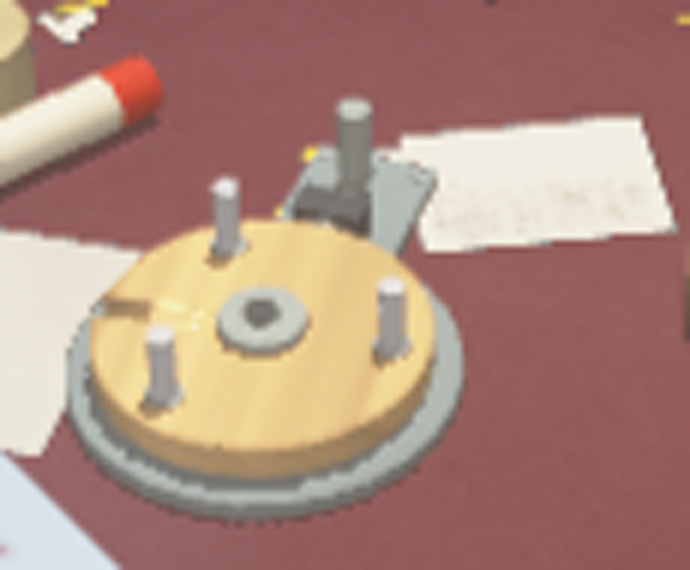

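Top crop: cap (240,226), post tops (128,198), (308,135), (270,319), pin top (460,163), notch mouth (202,98). Scene crop: cap (262,315), posts (226,186), (391,288), (160,335), pin top (354,107). So the notch sits about 95° away from the bolt.

```bash
python3 - <<'E'
from h import *
import cv2
T=np.load('top.npz');S=np.load('scene.npz')
ut=lambda x,y:(180+(x+.5)/5-.5,150+(y+.5)/5-.5)
us=lambda x,y:(205+(x+.5)/6-.5,195+(y+.5)/6-.5)
pts={'cap':(.04,(240,226),(262,315)),'pA':(.065,(128,198),(226,186+0)),'pB':(.065,(308,135),(0,0)),'pC':(.065,(270,319),(0,0)),'pin':(.062,(460,163),(354,107)),'notch':(.03,(202,98),(108,302))}
for k,(z,a,b) in pts.items():
    print(k,ray(T,*ut(*a),z).round(4),end=' ')
    print('proj in scene crop',((proj(S,ray(T,*ut(*a),z))+.5-[205,195])*6-.5).round(0), b, ray(S,*us(*b),z).round(4) if b[0] else '')
c=ray(T,*ut(240,226),.04)[:2]
for k in('pA','pB','pC','pin','notch'):
    v=ray(T,*ut(*pts[k][1]),pts[k][0])[:2]-c; print(k,np.hypot(*v).round(4),np.degrees(np.arctan2(v[1],v[0])).round(1))
# scene posts
for b in((226,186),(391,288),(160,335)): print(ray(S,*us(*b),.065).round(4))
# bystanders rough via depth: date stamp, glue, tape
for n,u,v,z in(('stamp',370,160,.103),('tape',378,253,.025),('glue',261,134,.03)): print(n,ray(T,u,v,z).round(3))
E
```

```text
cap [0.568  0.1234 0.04  ] proj in scene crop [266. 313.] (262, 315) [0.5687 0.1255 0.04  ]
pA [0.5785 0.1788 0.065 ] proj in scene crop [167. 333.] (226, 186) [0.6145 0.0856 0.065 ]
pB [0.6118 0.0852 0.065 ] proj in scene crop [232. 188.] (0, 0) 
pC [0.5145 0.1033 0.065 ] proj in scene crop [395. 286.] (0, 0) 
pin [0.5972 0.0055 0.062 ] proj in scene crop [358. 111.] (354, 107) [0.6005 0.0036 0.062 ]
notch [0.6408 0.147  0.03  ] proj in scene crop [100. 303.] (108, 302) [0.6381 0.1447 0.03  ]
pA 0.0564 79.4
pB 0.0581 -41.1
pC 0.0572 -159.5
pin 0.1214 -76.1
notch 0.0765 18.0
[0.6145 0.0856 0.065 ]
[0.515  0.1055 0.065 ]
[0.5803 0.1811 0.065 ]
stamp [ 0.645 -0.245  0.103]
tape [ 0.414 -0.273  0.025]
glue [0.74  0.036 0.03 ]
```

Emit:
carry_out:
  series:
    - {"x": 0.155, "y": -0.135, "z": 0, "spin": -40, "fingers": 1}
    - {"x": 0.31, "y": -0.27, "z": 0, "spin": -57, "fingers": 1}
    - {"x": 0.31, "y": -0.27, "z": 0, "spin": -57, "fingers": 1}
    - {"x": 0.31, "y": -0.27, "z": 0, "spin": -57, "fingers": 1}
    - {"x": 0.31, "y": -0.27, "z": 0, "spin": -57, "fingers": 1}
    - {"x": 0.31, "y": -0.27, "z": 0, "spin": -57, "fingers": 1}
    - {"x": 0.31, "y": -0.27, "z": 0, "spin": -57, "fingers": 1}
    - {"x": 0.31, "y": -0.27, "z": 0, "spin": -57, "fingers": 1}

```text
t: 0.77
ee_pos: [0.3838, -0.3172, 0.2386]
tool_rot: [0.781, 0.625, -0.0, -0.0]
ft_force: [1.9, 0.1, -0.0]
gripper_width: 0.037
grasp_force: 0.0
```

```bash
cat >> h.py <<'E'
C=np.array([.569,.1236])
def state():
    from station import arm
    s=arm.get_state(); q=s['tool_rot']; return s,s['ee_pos'],2*np.arctan2(q[1],q[0])
def go(p,ang):
    """tool-frame shift and spin from the measured pose to world p, tool-x heading ang (deg)"""
    s,e,a=state(); d=np.asarray(p)-e
    sp=-((ang-np.degrees(a)+180)%360-180)
    print('t',s['t'],'ee',e.round(4),'head',np.degrees(a).round(1),'F',s['ft_force'].round(2),'w',round(s['gripper_width'],4))
    print('x %.4f y %.4f z %.4f spin %.1f'%(d[0]*np.cos(a)+d[1]*np.sin(a),d[0]*np.sin(a)-d[1]*np.cos(a),-d[2],sp))
E
python3 -c "
from h import *
go((.5266,.0812,.15),135)"
```

```text
t 0.7667 ee [ 0.3838 -0.3172  0.2386] head 77.3 F [ 1.86  0.12 -0.01] w 0.037
x 0.4201 y 0.0519 z 0.0886 spin -57.7
```

Emit:
carry_out:
  series:
    - {"x": 0.42, "y": 0.052, "z": 0.05, "spin": -57, "fingers": 1}
    - {"x": 0.42, "y": 0.052, "z": 0.05, "spin": -57, "fingers": 1}
    - {"x": 0.42, "y": 0.052, "z": 0.05, "spin": -57, "fingers": 1}
    - {"x": 0.42, "y": 0.052, "z": 0.05, "spin": -57, "fingers": 1}
    - {"x": 0.42, "y": 0.052, "z": 0.05, "spin": -57, "fingers": 1}
    - {"x": 0.42, "y": 0.052, "z": 0.05, "spin": -57, "fingers": 1}
    - {"x": 0.42, "y": 0.052, "z": 0.05, "spin": -57, "fingers": 1}
    - {"x": 0.42, "y": 0.052, "z": 0.05, "spin": -57, "fingers": 1}

```text
t: 1.43
ee_pos: [0.4973, -0.0065, 0.1993]
tool_rot: [0.388, 0.922, -0.0, 0.0]
ft_force: [0.4, -0.9, 0.5]
gripper_width: -0.0001
grasp_force: 0.0
```

Emit:
carry_out:
  series:
    - {"x": 0, "y": 0, "z": 0, "spin": 0, "fingers": 1}
    - {"x": 0, "y": 0, "z": 0, "spin": 0, "fingers": 1}
    - {"x": 0, "y": 0, "z": 0, "spin": 0, "fingers": 1}

```text
t: 1.68
ee_pos: [0.4967, -0.0091, 0.1992]
tool_rot: [0.391, 0.92, -0.001, -0.0]
ft_force: [0.7, -1.1, 0.1]
gripper_width: 0.0004
grasp_force: 0.0
```

```bash
python3 -c "
from h import *
go((.5266,.0812,.10),135)
from station import vision; import cv2
d=vision.get_image('wrist'); np.savez('wrist.npz',**d); cv2.imwrite('pics/w1.png',d['image'][:,:,::-1]); print(d['tool_from_camera'])"
```

```text
t 1.6833 ee [ 0.4967 -0.0091  0.1992] head 133.9 F [ 0.66 -1.12  0.07] w 0.0004
x 0.0443 y 0.0842 z 0.0992 spin -1.1
[[ 3.06449825e-04 -9.64452583e-01 -2.64255787e-01  6.83729835e-02]
 [ 9.99999952e-01  2.83408574e-04  1.25316758e-04 -2.92842155e-04]
 [-4.59697150e-05 -2.64255812e-01  9.64452624e-01 -1.45257460e-01]
 [ 0.00000000e+00  0.00000000e+00  0.00000000e+00  1.00000000e+00]]
```

Emit:
carry_out:
  series:
    - {"x": 0.02, "y": 0.04, "z": 0.02, "spin": -1, "fingers": 1}
    - {"x": 0.044, "y": 0.084, "z": 0.04, "spin": -1, "fingers": 1}
    - {"x": 0.044, "y": 0.084, "z": 0.06, "spin": -1, "fingers": 1}
    - {"x": 0.044, "y": 0.084, "z": 0.08, "spin": -1, "fingers": 1}
    - {"x": 0.044, "y": 0.084, "z": 0.1, "spin": -1, "fingers": 1}
    - {"x": 0.044, "y": 0.084, "z": 0.1, "spin": -1, "fingers": 1}

```text
t: 2.23
ee_pos: [0.5246, 0.0792, 0.0964]
tool_rot: [0.384, 0.923, -0.002, -0.002]
ft_force: [-0.8, -1.7, -0.0]
gripper_width: 0.0008
grasp_force: 0.0
```

```bash
python3 -c "
from h import *
go((.5266,.0812,.045),135)
from station import vision; import cv2
d=vision.get_image('top'); a=cv2.resize(d['image'][140:260,165:305],None,fx=4,fy=4,interpolation=cv2.INTER_CUBIC);b=vision.get_image('scene')['image'];b=cv2.resize(b[150:290,180:320],None,fx=480/140,fy=480/140)
a=cv2.resize(a,(400,480)); cv2.imwrite('pics/c1.png',np.hstack([a[:,:,::-1],cv2.resize(b,(400,480))[:,:,::-1]]))"
```

```text
t 2.2333 ee [0.5246 0.0792 0.0964] head 134.8 F [-0.81 -1.66 -0.03] w 0.0008
x 0.0000 y 0.0028 z 0.0514 spin -0.2
```

View pics/c1.png

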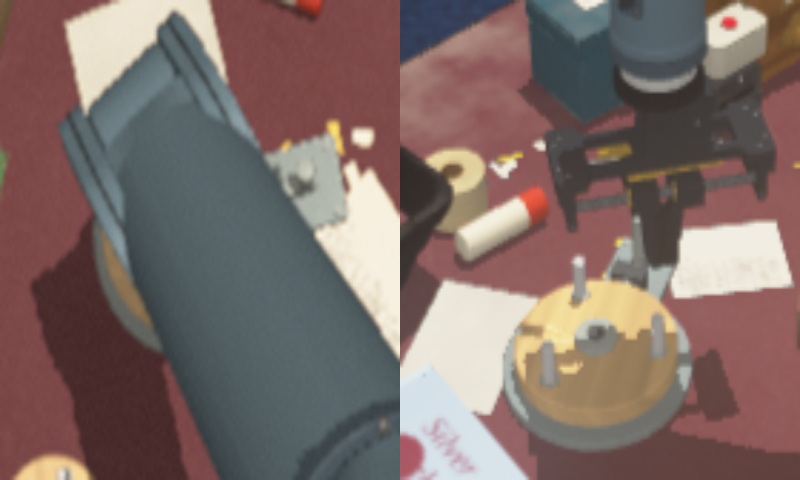

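The scene half shows the fingertips at (660,285), beside and above post C at (658,320). The gripper body is clear of everything. I'll lower next to the post.

Emit:
carry_out:
  series:
    - {"x": 0, "y": 0.003, "z": 0.015, "spin": 0, "fingers": 1}
    - {"x": 0, "y": 0.003, "z": 0.03, "spin": 0, "fingers": 1}
    - {"x": 0, "y": 0.003, "z": 0.045, "spin": 0, "fingers": 1}
    - {"x": 0, "y": 0.003, "z": 0.05, "spin": 0, "fingers": 1}
    - {"x": 0, "y": 0.003, "z": 0.05, "spin": 0, "fingers": 1}
    - {"x": 0, "y": 0.003, "z": 0.05, "spin": 0, "fingers": 1}

```text
t: 2.83
ee_pos: [0.5299, 0.0834, 0.0508]
tool_rot: [0.383, 0.924, 0.0, 0.001]
ft_force: [-0.0, 0.2, 0.2]
gripper_width: 0.0006
grasp_force: 0.0
```

```bash
cat >> h.py <<'E'
def rel():
    s,e,a=state(); v=e[:2]-C
    print('r %.4f phi %.1f head-tangent %.1f z %.4f t %.2f'%(np.hypot(*v),np.degrees(np.arctan2(v[1],v[0])),(np.degrees(a-np.arctan2(v[1],v[0]))+90+180)%360-180,e[2],s['t']),'F',s['ft_force'].round(2),'T',s['ft_torque'].round(2))
E
python3 -c "
from h import *
rel()
for k in range(1,9):
    a=np.radians(2.5*k); print('%.4f %.4f'%(.06*np.sin(a),.06*(1-np.cos(a))))"
```

```text
r 0.0561 phi -134.2 head-tangent -0.9 z 0.0508 t 2.83 F [-0.02  0.17  0.18] T [ 0.03 -0.12  0.04]
0.0026 0.0001
0.0052 0.0002
0.0078 0.0005
0.0104 0.0009
0.0130 0.0014
0.0155 0.0020
0.0180 0.0028
0.0205 0.0036
```

Emit:
carry_out:
  series:
    - {"x": 0.0025, "y": 0, "z": 0.004, "spin": 2.5, "fingers": 1}
    - {"x": 0.005, "y": 0, "z": 0.006, "spin": 5, "fingers": 1}
    - {"x": 0.0075, "y": 0, "z": 0.006, "spin": 7.5, "fingers": 1}
    - {"x": 0.01, "y": 0.0005, "z": 0.006, "spin": 10, "fingers": 1}
    - {"x": 0.0125, "y": 0.001, "z": 0.006, "spin": 12.5, "fingers": 1}
    - {"x": 0.015, "y": 0.0015, "z": 0.006, "spin": 15, "fingers": 1}
    - {"x": 0.0175, "y": 0.0025, "z": 0.006, "spin": 17.5, "fingers": 1}
    - {"x": 0.02, "y": 0.0035, "z": 0.006, "spin": 20, "fingers": 1}

```text
t: 3.5
ee_pos: [0.5188, 0.0993, 0.045]
tool_rot: [0.539, 0.842, 0.0, 0.001]
ft_force: [0.3, -3.7, 0.8]
gripper_width: 0.0006
grasp_force: 2.1
```

```bash
python3 -c "
from h import *
rel()"
```

```text
r 0.0558 phi -154.2 head-tangent -1.0 z 0.0450 t 3.50 F [ 0.31 -3.69  0.76] T [-0.86 -0.35  0.01]
```

Emit:
carry_out:
  series:
    - {"x": 0.0025, "y": 0, "spin": 2.5, "z": 0, "fingers": 1}
    - {"x": 0.005, "y": 0, "spin": 5, "z": 0, "fingers": 1}
    - {"x": 0.0075, "y": 0.0005, "spin": 7.5, "z": 0, "fingers": 1}
    - {"x": 0.01, "y": 0.001, "spin": 10, "z": 0, "fingers": 1}
    - {"x": 0.0125, "y": 0.0015, "spin": 12.5, "z": 0, "fingers": 1}
    - {"x": 0.015, "y": 0.002, "spin": 15, "z": 0, "fingers": 1}
    - {"x": 0.0175, "y": 0.0027, "spin": 17.5, "z": 0, "fingers": 1}
    - {"x": 0.0195, "y": 0.0035, "spin": 20, "z": 0, "fingers": 1}

```text
t: 4.17
ee_pos: [0.5135, 0.1192, 0.045]
tool_rot: [0.677, 0.736, 0.001, 0.001]
ft_force: [0.1, -2.3, -1.2]
gripper_width: 0.0005
grasp_force: 1.1
```

Emit:
carry_out:
  series:
    - {"x": 0.0025, "y": 0, "spin": 2.5, "z": 0, "fingers": 1}
    - {"x": 0.005, "y": 0, "spin": 5, "z": 0, "fingers": 1}
    - {"x": 0.0075, "y": 0.0005, "spin": 7.5, "z": 0, "fingers": 1}
    - {"x": 0.01, "y": 0.001, "spin": 10, "z": 0, "fingers": 1}
    - {"x": 0.0125, "y": 0.0015, "spin": 12.5, "z": 0, "fingers": 1}
    - {"x": 0.015, "y": 0.002, "spin": 15, "z": 0, "fingers": 1}
    - {"x": 0.0175, "y": 0.0027, "spin": 17.5, "z": 0, "fingers": 1}
    - {"x": 0.0195, "y": 0.0035, "spin": 20, "z": 0, "fingers": 1}

```text
t: 4.83
ee_pos: [0.5154, 0.1384, 0.0451]
tool_rot: [0.795, 0.607, 0.001, 0.001]
ft_force: [0.5, -1.1, -0.4]
gripper_width: 0.0001
grasp_force: 0.8
```

```bash
python3 -c "
from h import *
rel()
from station import vision; import cv2
b=vision.get_image('scene');np.savez('s2.npz',**b);cv2.imwrite('pics/s2.png',cv2.resize(b['image'][195:290,205:320],None,fx=6,fy=6,interpolation=cv2.INTER_CUBIC)[:,:,::-1])"
```

```text
r 0.0556 phi 164.6 head-tangent 0.2 z 0.0451 t 4.83 F [ 0.48 -1.11 -0.38] T [-0.45 -0.17  0.  ]
```

View pics/s2.png

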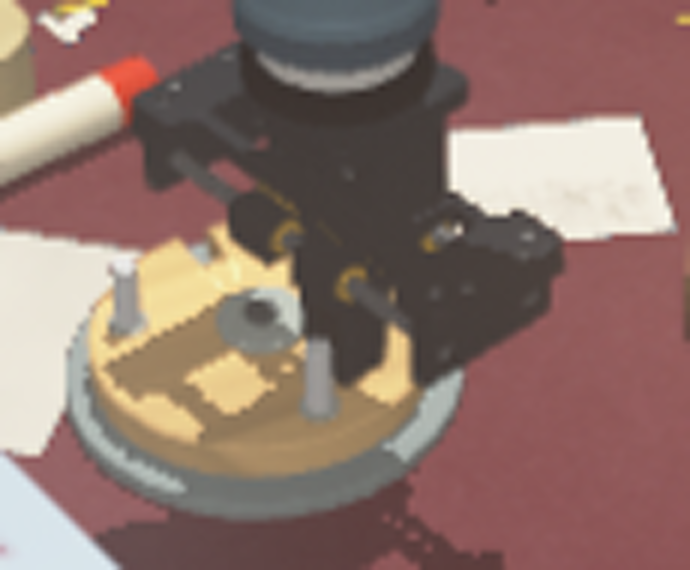

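Post C's top is at (318,345), ahead of the fingers. Post A's top is at (124,268), and the notch shows at about (200,252).

```bash
python3 -c "
from h import *
S=np.load('s2.npz')
for x,y in((318,345),(124,268)):
    v=ray(S,205+(x+.5)/6-.5,195+(y+.5)/6-.5,.065)[:2]-np.array([.5699,.124]); print(np.hypot(*v),np.degrees(np.arctan2(v[1],v[0])))
for a in (2,4,6,8,10,12): a=np.radians(a);print('%.4f %.4f'%(.0556*np.sin(a),.0556*(1-np.cos(a))))"
```

```text
0.05609048255476217 150.29659140426722
0.05778864962516569 31.809125289835304
0.0019 0.0000
0.0039 0.0001
0.0058 0.0003
0.0077 0.0005
0.0097 0.0008
0.0116 0.0012
```

Emit:
carry_out:
  series:
    - {"x": 0.0025, "y": 0, "spin": 2.5, "z": 0, "fingers": 1}
    - {"x": 0.005, "y": 0, "spin": 5, "z": 0, "fingers": 1}
    - {"x": 0.0075, "y": 0.0005, "spin": 7.5, "z": 0, "fingers": 1}
    - {"x": 0.01, "y": 0.001, "spin": 10, "z": 0, "fingers": 1}
    - {"x": 0.0125, "y": 0.0015, "spin": 12.5, "z": 0, "fingers": 1}
    - {"x": 0.015, "y": 0.002, "spin": 15, "z": 0, "fingers": 1}
    - {"x": 0.0175, "y": 0.0027, "spin": 17.5, "z": 0, "fingers": 1}
    - {"x": 0.0195, "y": 0.0035, "spin": 20, "z": 0, "fingers": 1}

```text
t: 5.55
ee_pos: [0.5228, 0.1559, 0.0447]
tool_rot: [0.888, 0.461, -0.0, 0.001]
ft_force: [-1.6, -4.7, 4.2]
gripper_width: 0.0004
grasp_force: 2.6
```

Emit:
carry_out:
  series:
    - {"x": 0.002, "y": 0, "spin": 2, "z": 0, "fingers": 1}
    - {"x": 0.004, "y": 0, "spin": 4, "z": 0, "fingers": 1}
    - {"x": 0.006, "y": 0.0003, "spin": 6, "z": 0, "fingers": 1}
    - {"x": 0.008, "y": 0.0005, "spin": 8, "z": 0, "fingers": 1}
    - {"x": 0.01, "y": 0.0008, "spin": 10, "z": 0, "fingers": 1}
    - {"x": 0.0116, "y": 0.0012, "spin": 12, "z": 0, "fingers": 1}
    - {"x": 0.0135, "y": 0.0016, "spin": 14, "z": 0, "fingers": 1}
    - {"x": 0.0135, "y": 0.0016, "spin": 14, "z": 0, "fingers": 1}

```text
t: 6.22
ee_pos: [0.529, 0.1646, 0.0442]
tool_rot: [0.937, 0.349, -0.004, 0.001]
ft_force: [-7.8, -7.1, 8.1]
gripper_width: 0.0002
grasp_force: 5.3
```

```bash
python3 -c "
from h import *
rel()
from station import vision; import cv2
b=vision.get_image('scene');np.savez('s3.npz',**b);cv2.imwrite('pics/s3.png',cv2.resize(b['image'][195:290,205:320],None,fx=6,fy=6,interpolation=cv2.INTER_CUBIC)[:,:,::-1])"
```

```text
r 0.0573 phi 134.3 head-tangent -3.4 z 0.0442 t 6.22 F [-7.81 -7.08  8.06] T [-1.43  1.58 -0.  ]
```

View pics/s3.png

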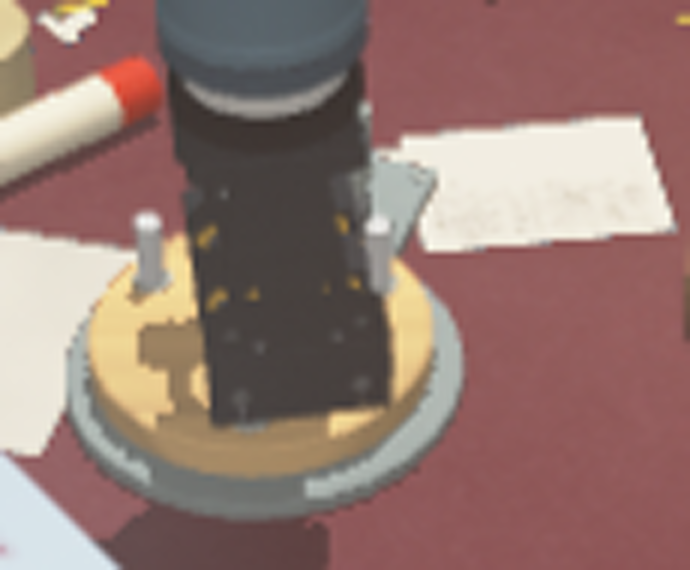

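```bash
python3 -c "
from h import *
S=np.load('s3.npz')
for x,y in((147,220),(378,225)):
    v=ray(S,205+(x+.5)/6-.5,195+(y+.5)/6-.5,.065)[:2]-np.array([.5699,.124]); print(np.hypot(*v),np.degrees(np.arctan2(v[1],v[0])))
state();from station import arm;s=arm.get_state();print(s['joints'].round(3),s['qd'].round(3),s['tau'].round(1))"
```

```text
0.06015914944416861 -0.7729947143428011
0.05784574614518391 -118.28845503125544
[-0.315  0.665 -0.09   1.896  0.102  0.592 -1.327] [ 0.004 -0.001 -0.003  0.001  0.003 -0.004  0.013] [ -2.7 -52.6  -2.7 -20.5  -0.6  -3.1  -0.1]
```

Emit:
carry_out:
  series:
    - {"x": 0, "y": 0, "spin": 0, "z": 0, "fingers": 1}
    - {"x": 0, "y": 0, "spin": 0, "z": 0, "fingers": 1}
    - {"x": 0, "y": 0, "spin": 0, "z": 0, "fingers": 1}

```text
t: 6.52
ee_pos: [0.5293, 0.1647, 0.0442]
tool_rot: [0.937, 0.35, -0.003, 0.001]
ft_force: [-6.8, -6.2, 7.0]
gripper_width: 0.0005
grasp_force: 5.0
```

```bash
python3 -c "
from h import *
rel()"
```

```text
r 0.0572 phi 134.0 head-tangent -3.0 z 0.0442 t 6.52 F [-6.77 -6.19  7.05] T [-1.43  1.44 -0.03]
```

Emit:
carry_out:
  series:
    - {"x": -0.004, "y": 0, "spin": 0, "z": 0, "fingers": 1}
    - {"x": -0.008, "y": 0, "spin": 0, "z": 0, "fingers": 1}
    - {"x": -0.012, "y": 0, "spin": 0, "z": 0, "fingers": 1}
    - {"x": -0.012, "y": 0, "spin": 0, "z": 0, "fingers": 1}
    - {"x": -0.012, "y": 0, "spin": 0, "z": 0, "fingers": 1}

```text
t: 6.93
ee_pos: [0.5228, 0.1598, 0.0439]
tool_rot: [0.937, 0.35, 0.0, -0.0]
ft_force: [0.6, -0.7, 0.6]
gripper_width: 0.0005
grasp_force: 0.0
```

```bash
python3 -c "
from h import *
rel()
S0=np.load('s3.npz')
from station import vision; import cv2
b=vision.get_image('scene');np.savez('s4.npz',**b);w=vision.get_image('wrist')['image'];im=cv2.resize(b['image'][195:290,205:320],(400,330),interpolation=cv2.INTER_CUBIC)
cv2.imwrite('pics/s4.png',np.hstack([im,cv2.resize(w,(400,330))])[:,:,::-1])"
```

```text
r 0.0587 phi 141.9 head-tangent -10.9 z 0.0439 t 6.93 F [ 0.61 -0.66  0.56] T [-0.05 -0.06 -0.03]
```

View pics/s4.png

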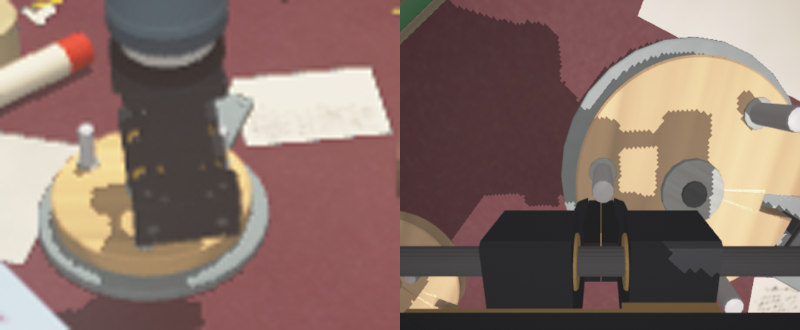

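```bash
python3 - <<'E'
from h import *
from station import arm
from scipy.spatial.transform import Rotation as Ro
T=np.load('top.npz')
ut=lambda x,y:(180+(x+.5)/5-.5,150+(y+.5)/5-.5)
for n,x,y,z in(('tongue end',516,168,.01),('guide',405,187,.032),('pin',460,163,.062)):
    v=ray(T,*ut(x,y),z)[:2]-[.568,.123]; print(n,np.hypot(*v).round(4),np.degrees(np.arctan2(v[1],v[0])).round(1))
W=np.load('wrist.npz'); K=W['mtx']; M=W['tool_from_camera']
s=arm.get_state(); R=Ro.from_quat(s['tool_rot']).as_matrix()
c=R@M[:3,3]+s['ee_pos']
def wr(u,v,z):
    r=R@M[:3,:3]@np.linalg.solve(K,[u,v,1.]); return c+r*(z-c[2])/r[2]
cap=wr(409,247,.04); print('cap',cap.round(4))
for n,u,v,z in(('C',284,242,.065),('A',553,150,.065),('notch',536,258,.03)):
    p=wr(u,v,z); d=p[:2]-cap[:2]; print(n,p.round(4),np.hypot(*d).round(4),np.degrees(np.arctan2(d[1],d[0])).round(1))
E
```

```text
tongue end 0.1513 -75.6
guide 0.0899 -75.4
pin 0.1211 -76.1
cap [0.5689 0.1256 0.04  ]
C [0.5412 0.1747 0.065 ] 0.0564 119.4
A [0.6264 0.1274 0.065 ] 0.0575 1.9
notch [0.6042 0.0708 0.03  ] 0.0651 -57.2
```

```bash
python3 -c "
from h import *
f=np.radians(139);go((*(C+.057*np.array([np.cos(f),np.sin(f)])),.050),49)"
```

```text
t 7.0333 ee [0.523  0.16   0.0438] head 41.0 F [ 0.73  0.08 -0.25] w 0.0005
x 0.0029 y 0.0012 z -0.0062 spin -8.0
```

Emit:
carry_out:
  series:
    - {"x": 0, "y": 0.0012, "z": -0.004, "spin": -4, "fingers": 1}
    - {"x": 0, "y": 0.0012, "z": -0.006, "spin": -8, "fingers": 1}
    - {"x": 0.002, "y": 0.0012, "z": -0.006, "spin": -8, "fingers": 1}
    - {"x": 0.003, "y": 0.0012, "z": -0.006, "spin": -8, "fingers": 1}
    - {"x": 0.003, "y": 0.0012, "z": -0.006, "spin": -8, "fingers": 1}

```text
t: 7.45
ee_pos: [0.526, 0.1611, 0.0495]
tool_rot: [0.91, 0.414, 0.0, -0.0]
ft_force: [0.0, -0.1, -0.1]
gripper_width: 0.0003
grasp_force: 0.0
```

Emit:
carry_out:
  series:
    - {"x": 0.001, "y": 0, "z": 0, "spin": 1, "fingers": 1}
    - {"x": 0.002, "y": 0, "z": 0, "spin": 2, "fingers": 1}
    - {"x": 0.003, "y": 0, "z": 0, "spin": 3, "fingers": 1}
    - {"x": 0.004, "y": 0, "z": 0, "spin": 4, "fingers": 1}

```text
t: 7.78
ee_pos: [0.5283, 0.1638, 0.0495]
tool_rot: [0.924, 0.382, -0.0, 0.0]
ft_force: [-0.3, -0.7, -0.5]
gripper_width: 0.0003
grasp_force: 0.4
```

```bash
python3 -c "
from h import *
rel()"
```

```text
r 0.0572 phi 135.4 head-tangent -0.5 z 0.0495 t 7.78 F [-0.32 -0.75 -0.49] T [-0.17  0.1   0.04]
```

Just touching. I'll carry on slowly.

Emit:
carry_out:
  series:
    - {"x": 0.001, "y": 0, "z": 0, "spin": 1, "fingers": 1}
    - {"x": 0.002, "y": 0, "z": 0, "spin": 2, "fingers": 1}
    - {"x": 0.003, "y": 0, "z": 0, "spin": 3, "fingers": 1}
    - {"x": 0.003, "y": 0, "z": 0, "spin": 3, "fingers": 1}

```text
t: 8.12
ee_pos: [0.5289, 0.1647, 0.0493]
tool_rot: [0.934, 0.357, -0.002, 0.0]
ft_force: [-5.2, -3.1, 5.0]
gripper_width: -0.0002
grasp_force: 2.8
```

```bash
python3 -c "
from h import *
rel()"
```

```text
r 0.0574 phi 134.4 head-tangent -2.5 z 0.0493 t 8.12 F [-5.24 -3.12  4.96] T [-0.65  1.01 -0.01]
```

```bash
python3 -c "
from h import *
go((.555,.02,.13),41)"
```

```text
t 8.1167 ee [0.5289 0.1647 0.0493] head 41.9 F [-5.24 -3.12  4.96] w -0.0002
x -0.0771 y 0.1252 z -0.0807 spin 0.9
```

Emit:
carry_out:
  series:
    - {"x": -0.008, "y": 0, "z": 0, "spin": 0, "fingers": 1}
    - {"x": -0.01, "y": 0, "z": -0.04, "spin": 0, "fingers": 1}
    - {"x": -0.02, "y": 0.02, "z": -0.08, "spin": 0, "fingers": 1}
    - {"x": -0.04, "y": 0.05, "z": -0.08, "spin": 0, "fingers": 1}
    - {"x": -0.06, "y": 0.085, "z": -0.08, "spin": 0, "fingers": 1}
    - {"x": -0.077, "y": 0.12, "z": -0.08, "spin": 0, "fingers": 1}
    - {"x": -0.077, "y": 0.125, "z": -0.08, "spin": 0, "fingers": 1}
    - {"x": -0.077, "y": 0.125, "z": -0.08, "spin": 0, "fingers": 1}

```text
t: 8.78
ee_pos: [0.5579, 0.0176, 0.1298]
tool_rot: [0.935, 0.355, 0.001, 0.001]
ft_force: [-0.9, -0.2, -0.4]
gripper_width: 0.0004
grasp_force: 0.0
```

```bash
python3 -c "
from h import *
s,e,a=state();print(e,s['tool_rot'],s['t'])
from station import vision; import cv2
w=vision.get_image('wrist');np.savez('w2.npz',e=e,q=s['tool_rot'],**w);cv2.imwrite('pics/w2.png',cv2.resize(w['image'],(800,600),interpolation=cv2.INTER_CUBIC)[:,:,::-1])"
```

```text
[0.55787358 0.01764011 0.12981046] [9.34786459e-01 3.55208448e-01 6.64034664e-04 8.90229497e-04] 8.7833
```

View pics/w2.png

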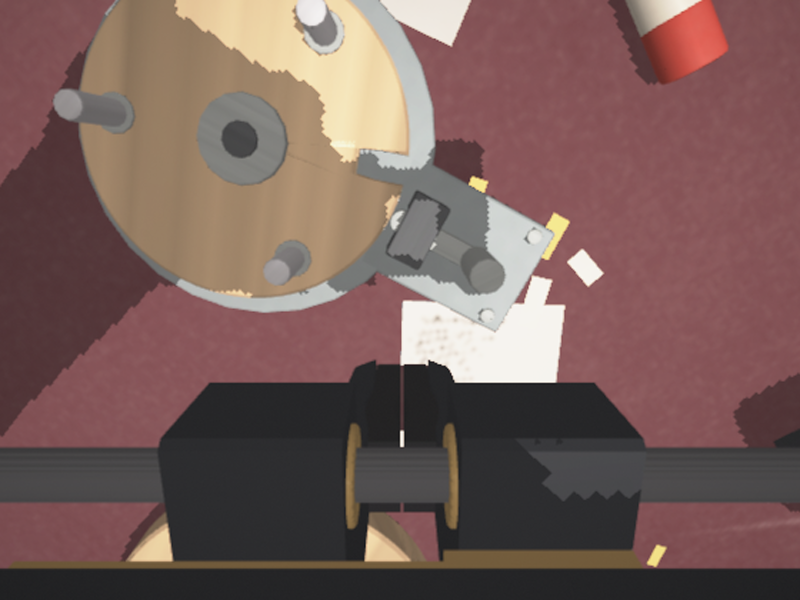

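The wrist view shows the bolt nose on the rim at (395,222), the notch at (380,162) about 16–18° short of it, and nothing in the way. The outward (+x) push on post C loads the post downward (Fz about 0.8 of the horizontal force) and binds the platter. I'll change to a sideways (−y) push on post A.

```bash
python3 -c "
from h import *
f=np.radians(28);go((*(C+.058*np.array([np.cos(f),np.sin(f)])),.10),118)"
```

```text
t 8.8333 ee [0.5571 0.0206 0.1296] head 41.8 F [-0.53  1.65  0.11] w 0.0008
x 0.1338 y -0.0550 z 0.0296 spin -76.2
```

Emit:
carry_out:
  series:
    - {"x": 0.025, "y": -0.01, "z": 0, "spin": -7, "fingers": 1}
    - {"x": 0.05, "y": -0.02, "z": 0, "spin": -14, "fingers": 1}
    - {"x": 0.08, "y": -0.03, "z": 0, "spin": -21, "fingers": 1}
    - {"x": 0.105, "y": -0.045, "z": 0, "spin": -28, "fingers": 1}
    - {"x": 0.134, "y": -0.055, "z": 0, "spin": -35, "fingers": 1}
    - {"x": 0.134, "y": -0.055, "z": 0, "spin": -42, "fingers": 1}
    - {"x": 0.134, "y": -0.055, "z": 0, "spin": -49, "fingers": 1}
    - {"x": 0.134, "y": -0.055, "z": 0, "spin": -56, "fingers": 1}

```text
t: 9.5
ee_pos: [0.6185, 0.1558, 0.1294]
tool_rot: [0.652, 0.758, 0.001, -0.001]
ft_force: [-0.2, 0.0, 0.1]
gripper_width: 0.0008
grasp_force: 0.0
```

Emit:
carry_out:
  series:
    - {"x": 0, "y": 0, "z": 0, "spin": -7, "fingers": 1}
    - {"x": 0, "y": 0, "z": 0.01, "spin": -14, "fingers": 1}
    - {"x": 0, "y": 0, "z": 0.03, "spin": -20, "fingers": 1}
    - {"x": 0, "y": 0, "z": 0.03, "spin": -20, "fingers": 1}
    - {"x": 0, "y": 0, "z": 0.03, "spin": -20, "fingers": 1}

```text
t: 9.92
ee_pos: [0.6179, 0.1537, 0.0988]
tool_rot: [0.515, 0.857, -0.0, -0.001]
ft_force: [-0.2, -0.2, 0.8]
gripper_width: 0.0005
grasp_force: 0.0
```

```bash
python3 -c "
from h import *
rel()
f=np.radians(26);go((*(C+.058*np.array([np.cos(f),np.sin(f)])),.047),116)"
```

```text
r 0.0574 phi 31.6 head-tangent 176.4 z 0.0988 t 9.92 F [-0.18 -0.17  0.78] T [-0.02 -0.14 -0.04]
t 9.9167 ee [0.6179 0.1537 0.0988] head 117.9 F [-0.18 -0.17  0.78] w 0.0005
x -0.0056 y 0.0006 z 0.0518 spin 1.9
```

Emit:
carry_out:
  series:
    - {"x": 0, "y": 0, "z": 0.02, "spin": 0, "fingers": 1}
    - {"x": 0, "y": 0, "z": 0.04, "spin": 0, "fingers": 1}
    - {"x": -0.002, "y": 0.001, "z": 0.052, "spin": 1, "fingers": 1}
    - {"x": -0.004, "y": 0.001, "z": 0.052, "spin": 2, "fingers": 1}
    - {"x": -0.006, "y": 0.001, "z": 0.052, "spin": 2, "fingers": 1}
    - {"x": -0.008, "y": 0, "z": 0.052, "spin": 4, "fingers": 1}
    - {"x": -0.01, "y": 0, "z": 0.052, "spin": 6, "fingers": 1}
    - {"x": -0.012, "y": 0, "z": 0.052, "spin": 8, "fingers": 1}

```text
t: 10.58
ee_pos: [0.6265, 0.1415, 0.0494]
tool_rot: [0.575, 0.818, 0.001, 0.001]
ft_force: [0.7, -0.3, 0.4]
gripper_width: 0.0008
grasp_force: 0.0
```

```bash
python3 -c "
from h import *
rel()"
```

```text
r 0.0602 phi 17.3 head-tangent -177.5 z 0.0494 t 10.58 F [ 0.71 -0.34  0.4 ] T [-0.05 -0.09  0.04]
```

Emit:
carry_out:
  series:
    - {"x": -0.001, "y": 0, "z": 0.001, "spin": 1, "fingers": 1}
    - {"x": -0.002, "y": -0.0005, "z": 0.001, "spin": 2, "fingers": 1}
    - {"x": -0.003, "y": -0.0007, "z": 0.001, "spin": 3, "fingers": 1}
    - {"x": -0.004, "y": -0.001, "z": 0.001, "spin": 4, "fingers": 1}
    - {"x": -0.005, "y": -0.001, "z": 0.001, "spin": 5, "fingers": 1}

```text
t: 11.0
ee_pos: [0.627, 0.1383, 0.0476]
tool_rot: [0.609, 0.793, 0.002, 0.0]
ft_force: [1.1, 6.3, 2.1]
gripper_width: 0.0004
grasp_force: 2.3
```

```bash
python3 -c "
from h import *
rel()"
```

```text
r 0.0598 phi 14.2 head-tangent -179.2 z 0.0476 t 11.00 F [1.14 6.26 2.14] T [ 1.06 -0.42  0.07]
```

Emit:
carry_out:
  series:
    - {"x": -0.001, "y": 0, "z": -0.0005, "spin": 0.5, "fingers": 1}
    - {"x": -0.001, "y": 0, "z": -0.001, "spin": 0.5, "fingers": 1}
    - {"x": -0.001, "y": 0, "z": -0.001, "spin": 0.5, "fingers": 1}

```text
t: 11.25
ee_pos: [0.627, 0.1376, 0.0482]
tool_rot: [0.612, 0.791, 0.002, -0.0]
ft_force: [1.9, 6.5, 0.2]
gripper_width: 0.0003
grasp_force: 2.4
```

```bash
python3 -c "
from h import *
rel()"
```

```text
r 0.0596 phi 13.6 head-tangent -179.0 z 0.0482 t 11.25 F [1.89 6.54 0.18] T [ 1.14 -0.48  0.02]
```

Emit:
carry_out:
  series:
    - {"x": -0.0005, "y": 0, "z": 0, "spin": 0.5, "fingers": 1}
    - {"x": -0.001, "y": 0, "z": 0, "spin": 1, "fingers": 1}
    - {"x": -0.0015, "y": 0, "z": 0, "spin": 1.5, "fingers": 1}
    - {"x": -0.002, "y": 0, "z": 0, "spin": 2, "fingers": 1}

```text
t: 11.58
ee_pos: [0.6274, 0.137, 0.0483]
tool_rot: [0.626, 0.78, 0.003, -0.001]
ft_force: [1.7, 8.6, 0.4]
gripper_width: 0.0001
grasp_force: 3.9
```

```bash
python3 -c "
from h import *
rel()"
```

```text
r 0.0599 phi 12.9 head-tangent 179.6 z 0.0483 t 11.58 F [1.73 8.61 0.42] T [ 1.7  -0.37  0.01]
```

```bash
python3 - <<'E'
from h import *
from scipy.spatial.transform import Rotation as Ro
W=np.load('w2.npz'); K=W['mtx']; M=W['tool_from_camera']
R=Ro.from_quat(W['q']).as_matrix(); c=R@M[:3,3]+W['e']
def wr(u,v,z):
    r=R@M[:3,:3]@np.linalg.solve(K,[u*.7,v*.7,1.]); return c+r*(z-c[2])/r[2]
cap=wr(242,138,.04); print('cap',cap.round(4))
for n,u,v,z in(('B',278,270,.065),('C',68,103,.065),('A',310,12,.065),('notch in',358,163,.03),('notch mouth',405,172,.03),('nose',395,222,.03),('guide',425,228,.032),('pin',488,270,.062),('screw1',535,237,.01),('screw2',487,316,.01)):
    p=wr(u,v,z); d=p[:2]-cap[:2]; print(n,p.round(4),np.hypot(*d).round(4),np.degrees(np.arctan2(d[1],d[0])).round(1), 'depth z', end=' ')
    zz=W['depth'][int(v*.7),int(u*.7)]; q=R@(M[:3,:3]@(np.linalg.solve(K,[u*.7,v*.7,1.])*zz)+M[:3,3])+W['e']; print(q.round(4))
E
```

```text
cap [0.5701 0.1216 0.04  ]
B [0.5421 0.0727 0.065 ] 0.0563 -119.7 depth z [0.5417 0.0728 0.0636]
C [0.5402 0.1727 0.065 ] 0.0592 120.3 depth z [0.54   0.173  0.0645]
A [0.6258 0.1233 0.065 ] 0.0558 1.7 depth z [0.6259 0.1236 0.0641]
notch in [0.595  0.0778 0.03  ] 0.0505 -60.3 depth z [0.594  0.079  0.0091]
notch mouth [0.6064 0.059  0.03  ] 0.0724 -59.9 depth z [0.6063 0.0586 0.0086]
nose [0.5862 0.0473 0.03  ] 0.0761 -77.8 depth z [0.5858 0.047  0.026 ]
guide [0.5936 0.035  0.032 ] 0.0898 -74.8 depth z [0.5935 0.0348 0.0308]
pin [0.6    0.0067 0.062 ] 0.1188 -75.4 depth z [0.5999 0.0064 0.061 ]
screw1 [ 0.6266 -0.0131  0.01  ] 0.1461 -67.2 depth z [ 0.6265 -0.0127  0.0114]
screw2 [ 0.5796 -0.0242  0.01  ] 0.1461 -86.2 depth z [ 0.5797 -0.0241  0.0103]
```

Emit:
carry_out:
  series:
    - {"x": -0.001, "y": 0, "z": 0, "spin": 0, "fingers": 1}
    - {"x": -0.002, "y": 0, "z": 0, "spin": 0, "fingers": 1}
    - {"x": -0.002, "y": 0, "z": 0, "spin": 0, "fingers": 1}

```text
t: 11.83
ee_pos: [0.6271, 0.1312, 0.0476]
tool_rot: [0.626, 0.78, -0.0, -0.0]
ft_force: [-0.4, 1.5, -0.0]
gripper_width: 0.0005
grasp_force: 0.6
```

```bash
python3 - <<'E'
from h import *
rel()
from station import arm,vision
import cv2
e=arm.get_state(); b=vision.get_image('scene'); np.savez('s5.npz',**b)
# post-top B visible? grey bright blobs in the crop
for f in ('s3','s5'):
    im=np.load(f+'.npz')['image'][195:290,205:320].astype(int)
    m=((im.max(2)-im.min(2)<25)&(im.min(2)>190)).astype('uint8')
    n,l,st,ce=cv2.connectedComponentsWithStats(m)
    print(f,[(ce[i].round(1)+[205,195],st[i,4]) for i in range(1,n) if 2<st[i,4]<60])
E
```

```text
r 0.0586 phi 7.5 head-tangent -175.0 z 0.0476 t 11.83 F [-0.42  1.47 -0.02] T [ 0.21 -0.18  0.03]
s3 [(array([216.1, 198.7]), np.int32(16)), (array([229. , 231.5]), np.int32(6)), (array([267.8, 232. ]), np.int32(10))]
s5 [(array([209. , 213.5]), np.int32(4)), (array([268.8, 233.2]), np.int32(13)), (array([249.7, 243.4]), np.int32(9))]
```

It broke loose at a sticky spot, and the force fell to 1.5 N. I'll creep on.

Emit:
carry_out:
  series:
    - {"x": -0.0007, "y": 0, "z": 0, "spin": 1, "fingers": 1}
    - {"x": -0.0014, "y": 0, "z": 0, "spin": 2, "fingers": 1}
    - {"x": -0.002, "y": 0, "z": 0, "spin": 3, "fingers": 1}
    - {"x": -0.0027, "y": 0, "z": 0, "spin": 4, "fingers": 1}
    - {"x": -0.0034, "y": 0, "z": 0, "spin": 5, "fingers": 1}
    - {"x": -0.004, "y": 0, "z": 0, "spin": 6, "fingers": 1}

```text
t: 12.38
ee_pos: [0.628, 0.1273, 0.0475]
tool_rot: [0.667, 0.745, -0.0, -0.0]
ft_force: [0.1, 0.4, 0.9]
gripper_width: 0.0002
grasp_force: 0.7
```

```bash
python3 -c "
from h import *
rel()"
```

```text
r 0.0591 phi 3.6 head-tangent -177.2 z 0.0475 t 12.38 F [0.07 0.39 0.93] T [ 0.21 -0.12  0.01]
```

Emit:
carry_out:
  series:
    - {"x": -0.0006, "y": 0, "z": 0, "spin": 1, "fingers": 1}
    - {"x": -0.0012, "y": 0, "z": 0, "spin": 2, "fingers": 1}
    - {"x": -0.0018, "y": 0, "z": 0, "spin": 3, "fingers": 1}
    - {"x": -0.0024, "y": 0, "z": 0, "spin": 3.5, "fingers": 1}
    - {"x": -0.003, "y": 0, "z": 0, "spin": 4, "fingers": 1}

```text
t: 12.8
ee_pos: [0.6283, 0.1241, 0.0475]
tool_rot: [0.692, 0.722, -0.0, 0.0]
ft_force: [-1.0, 0.8, 0.2]
gripper_width: 0.0001
grasp_force: 0.3
```

```bash
python3 -c "
from h import *
rel()"
```

```text
r 0.0593 phi 0.5 head-tangent -178.1 z 0.0475 t 12.80 F [-0.98  0.78  0.16] T [ 0.09 -0.02  0.01]
```

Emit:
carry_out:
  series:
    - {"x": -0.0005, "y": 0, "z": 0, "spin": 0.5, "fingers": 1}
    - {"x": -0.001, "y": 0, "z": 0, "spin": 1, "fingers": 1}
    - {"x": -0.0015, "y": 0, "z": 0, "spin": 1.5, "fingers": 1}
    - {"x": -0.002, "y": 0, "z": 0, "spin": 2, "fingers": 1}

```text
t: 13.13
ee_pos: [0.6285, 0.1223, 0.0475]
tool_rot: [0.704, 0.71, -0.0, -0.0]
ft_force: [0.3, 0.0, 0.1]
gripper_width: 0.0001
grasp_force: 0.2
```

Emit:
carry_out:
  series:
    - {"x": -0.0005, "y": 0, "z": 0, "spin": 0.5, "fingers": 1}
    - {"x": -0.001, "y": 0, "z": 0, "spin": 1, "fingers": 1}
    - {"x": -0.001, "y": 0, "z": 0, "spin": 1, "fingers": 1}

```text
t: 13.38
ee_pos: [0.6285, 0.1213, 0.0476]
tool_rot: [0.711, 0.704, -0.0, 0.0]
ft_force: [-0.1, 0.8, 0.5]
gripper_width: 0.0001
grasp_force: 0.1
```

```bash
python3 -c "
from h import *
rel()"
```

```text
r 0.0595 phi -2.2 head-tangent -178.4 z 0.0476 t 13.38 F [-0.06  0.8   0.45] T [ 0.01 -0.08 -0.01]
```

Emit:
carry_out:
  series:
    - {"x": -0.0005, "y": 0, "z": 0, "spin": 0.5, "fingers": 1}
    - {"x": -0.001, "y": 0, "z": 0, "spin": 1, "fingers": 1}
    - {"x": -0.001, "y": 0, "z": 0, "spin": 1, "fingers": 1}

```text
t: 13.63
ee_pos: [0.6285, 0.1203, 0.0476]
tool_rot: [0.717, 0.697, -0.0, 0.0]
ft_force: [-0.2, 0.8, 0.2]
gripper_width: 0.0005
grasp_force: 0.2
```

```bash
python3 - <<'E'
from h import *
rel()
from station import vision
import cv2
b=vision.get_image('scene'); np.savez('s6.npz',**b)
im=b['image'][195:290,205:320].astype(int)
m=((im.max(2)-im.min(2)<25)&(im.min(2)>180)).astype('uint8')
n,l,st,ce=cv2.connectedComponentsWithStats(m)
for i in range(1,n):
    if 2<st[i,4]<60:
        p=ce[i]+[205,195]; v=ray(b,*p,.065)[:2]-np.array([.5699,.124]); print(p.round(1),st[i,4],np.hypot(*v).round(4),np.degrees(np.arctan2(v[1],v[0])).round(1))
E
```

```text
r 0.0596 phi -3.1 head-tangent -178.4 z 0.0476 t 13.63 F [-0.18  0.8   0.19] T [ 0.   -0.05 -0.04]
[206.9 215.8] 19 0.1532 -8.5
[257.7 233.3] 7 0.0343 -103.9
[269.8 235.5] 13 0.0582 -133.2
[251.2 245. ] 26 0.0245 145.1
```

Emit:
carry_out:
  series:
    - {"x": -0.0005, "y": 0, "z": 0, "spin": 0.5, "fingers": 1}
    - {"x": -0.001, "y": 0, "z": 0, "spin": 1, "fingers": 1}
    - {"x": -0.001, "y": 0, "z": 0, "spin": 1, "fingers": 1}

```text
t: 13.93
ee_pos: [0.6286, 0.1196, 0.0476]
tool_rot: [0.723, 0.691, 0.0, -0.0]
ft_force: [0.1, 1.6, 0.1]
gripper_width: 0.0003
grasp_force: 0.4
```

Emit:
carry_out:
  series:
    - {"x": -0.0005, "y": 0, "z": 0, "spin": 0.5, "fingers": 1}
    - {"x": -0.001, "y": 0, "z": 0, "spin": 1, "fingers": 1}
    - {"x": -0.001, "y": 0, "z": 0, "spin": 1, "fingers": 1}

```text
t: 14.18
ee_pos: [0.6287, 0.1193, 0.0477]
tool_rot: [0.729, 0.685, 0.001, -0.0]
ft_force: [-0.1, 2.9, -0.7]
gripper_width: 0.0006
grasp_force: 1.6
```

```bash
cat > blobs.py <<'E'
from h import *
rel()
from station import vision
import cv2
b=vision.get_image('scene'); np.savez('s6.npz',**b)
im=b['image'][195:290,205:320].astype(int)
m=((im.max(2)-im.min(2)<25)&(im.min(2)>180)).astype('uint8')
n,l,st,ce=cv2.connectedComponentsWithStats(m)
for i in range(1,n):
    if 2<st[i,4]<60:
        p=ce[i]+[205,195]; v=ray(b,*p,.065)[:2]-np.array([.5699,.124]); r=np.hypot(*v)
        if .05<r<.066: print(p.round(1),st[i,4],r.round(4),np.degrees(np.arctan2(v[1],v[0])).round(1))
E
python3 blobs.py
```

```text
r 0.0598 phi -4.1 head-tangent -179.4 z 0.0477 t 14.18 F [-0.13  2.9  -0.7 ] T [ 0.64 -0.31  0.01]
[270.  235.6] 14 0.0585 -133.7
```

Emit:
carry_out:
  series:
    - {"x": -0.0005, "y": 0, "z": 0, "spin": 0, "fingers": 1}
    - {"x": -0.001, "y": 0, "z": 0, "spin": 0, "fingers": 1}
    - {"x": -0.001, "y": 0, "z": 0, "spin": 0, "fingers": 1}

```text
t: 14.48
ee_pos: [0.6286, 0.1191, 0.0479]
tool_rot: [0.728, 0.685, 0.001, -0.0]
ft_force: [1.2, 5.0, -1.3]
gripper_width: 0.0005
grasp_force: 2.8
```

```bash
python3 blobs.py
```

```text
r 0.0598 phi -4.3 head-tangent -179.2 z 0.0479 t 14.48 F [ 1.23  4.99 -1.33] T [ 1.1  -0.36 -0.02]
[270.1 235.6] 15 0.0588 -133.9
```

```bash
python3 -c "
from h import *
go((.605,-.025,.13),103.8)"
```

```text
t 14.5333 ee [0.6286 0.1191 0.0479] head 86.5 F [ 1.03  5.64 -1.12] w 0.0006
x -0.1453 y -0.0149 z -0.0821 spin -17.3
```

Emit:
carry_out:
  series:
    - {"x": 0.006, "y": 0, "z": 0, "spin": 0, "fingers": 1}
    - {"x": 0.012, "y": 0, "z": -0.01, "spin": 0, "fingers": 1}
    - {"x": 0.012, "y": 0, "z": -0.045, "spin": 0, "fingers": 1}
    - {"x": 0.012, "y": 0, "z": -0.082, "spin": -5, "fingers": 1}
    - {"x": -0.025, "y": -0.004, "z": -0.082, "spin": -11, "fingers": 1}
    - {"x": -0.065, "y": -0.008, "z": -0.082, "spin": -17, "fingers": 1}
    - {"x": -0.105, "y": -0.012, "z": -0.082, "spin": -17, "fingers": 1}
    - {"x": -0.144, "y": -0.015, "z": -0.082, "spin": -17, "fingers": 1}

```text
t: 15.2
ee_pos: [0.6039, -0.0277, 0.1305]
tool_rot: [0.619, 0.785, -0.001, 0.0]
ft_force: [0.7, -0.2, -0.1]
gripper_width: 0.0002
grasp_force: 0.0
```

Emit:
carry_out:
  series:
    - {"x": 0, "y": 0, "z": 0, "spin": 0, "fingers": 1}
    - {"x": 0, "y": 0, "z": 0, "spin": 0, "fingers": 1}

```text
t: 15.37
ee_pos: [0.6041, -0.0296, 0.1301]
tool_rot: [0.622, 0.783, -0.001, 0.001]
ft_force: [-0.2, 0.5, -0.1]
gripper_width: 0.0007
grasp_force: 0.0
```

```bash
python3 -c "
from h import *
s,e,a=state();go((.605,-.025,.13),103.8)
from station import vision; import cv2
w=vision.get_image('wrist');np.savez('w3.npz',e=e,q=s['tool_rot'],**w);cv2.imwrite('pics/w3.png',cv2.resize(w['image'],(800,600),interpolation=cv2.INTER_CUBIC)[:,:,::-1])"
```

```text
t 15.3667 ee [ 0.6041 -0.0296  0.1301] head 103.1 F [-0.2   0.53 -0.14] w 0.0007
x 0.0042 y 0.0019 z 0.0001 spin -0.7
```

View pics/w3.png

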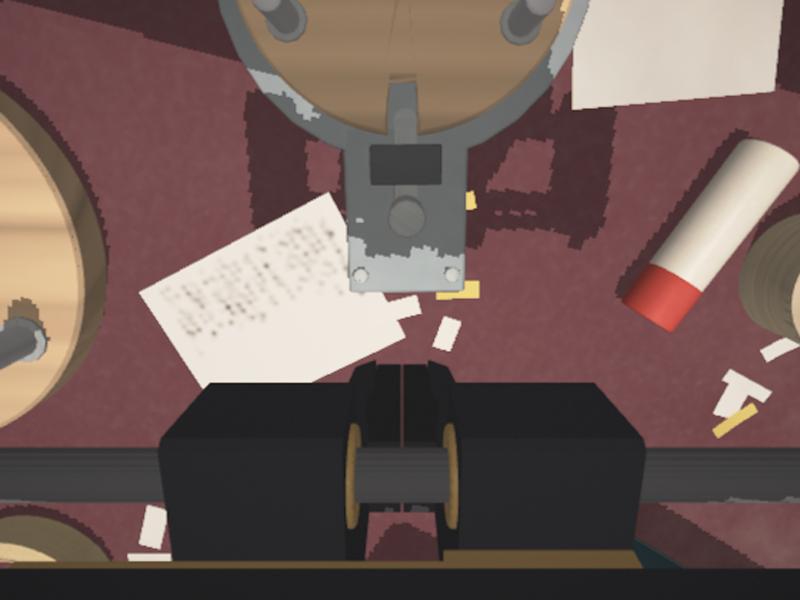

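The bolt is in the notch: the nose is at (403,110), with the notch at (403,80–135) in line with the guide (405,165). The pin top is at (407,216).

```bash
python3 - <<'E'
from h import *
from scipy.spatial.transform import Rotation as Ro
W=np.load('w3.npz'); K=W['mtx']; M=W['tool_from_camera']
R=Ro.from_quat(W['q']).as_matrix(); c=R@M[:3,3]+W['e']
def wr(u,v,z):
    r=R@M[:3,:3]@np.linalg.solve(K,[u*.7,v*.7,1.]); return c+r*(z-c[2])/r[2]
pin=wr(407,216,.062);mid=(wr(361,275,.01)+wr(452,274,.01))/2;g=wr(405,165,.032)
for n,p in(('pin',pin),('screwmid',mid),('guide',g)):
    d=p[:2]-C; print(n,p.round(4),np.hypot(*d).round(4),np.degrees(np.arctan2(d[1],d[0])).round(1))
u=(g-mid)[:2];u/=np.hypot(*u);print('axis',np.degrees(np.arctan2(u[1],u[0])))
u=np.array([np.cos(np.radians(103.8)),np.sin(np.radians(103.8))])
go((*(pin[:2]-.030*u),.045),103.8)
E
```

```text
pin [0.5951 0.0168 0.062 ] 0.1099 -76.3
screwmid [ 0.6035 -0.0179  0.01  ] 0.1456 -76.3
guide [0.5898 0.0362 0.032 ] 0.0899 -76.6
axis 104.19754882017574
t 15.4167 ee [ 0.6046 -0.0263  0.1302] head 103.4 F [ 0.09  0.98 -0.17] w 0.0002
x 0.0141 y 0.0010 z 0.0852 spin -0.4
```

Emit:
carry_out:
  series:
    - {"x": 0.005, "y": 0.001, "z": 0.03, "spin": -0.5, "fingers": 1}
    - {"x": 0.008, "y": 0.001, "z": 0.06, "spin": -0.5, "fingers": 1}
    - {"x": 0.01, "y": 0.001, "z": 0.08, "spin": -0.5, "fingers": 1}
    - {"x": 0.012, "y": 0.001, "z": 0.085, "spin": -0.5, "fingers": 1}
    - {"x": 0.014, "y": 0.001, "z": 0.085, "spin": -0.5, "fingers": 1}
    - {"x": 0.014, "y": 0.001, "z": 0.085, "spin": -0.5, "fingers": 1}

```text
t: 15.92
ee_pos: [0.6029, -0.0095, 0.0455]
tool_rot: [0.615, 0.789, 0.001, 0.0]
ft_force: [0.7, 0.9, -0.2]
gripper_width: 0.0004
grasp_force: 0.0
```

Emit:
carry_out:
  series:
    - {"x": 0.002, "y": 0, "z": 0, "spin": 0, "fingers": 1}
    - {"x": 0.004, "y": 0, "z": 0, "spin": 0, "fingers": 1}
    - {"x": 0.006, "y": 0, "z": 0, "spin": 0, "fingers": 1}
    - {"x": 0.008, "y": 0, "z": 0, "spin": 0, "fingers": 1}
    - {"x": 0.01, "y": 0, "z": 0, "spin": 0, "fingers": 1}
    - {"x": 0.012, "y": 0, "z": 0, "spin": 0, "fingers": 1}

```text
t: 16.42
ee_pos: [0.5995, 0.0002, 0.0449]
tool_rot: [0.616, 0.788, 0.0, 0.0]
ft_force: [0.6, -0.6, -0.0]
gripper_width: 0.0002
grasp_force: 0.2
```

```bash
python3 -c "
from h import *
rel();go((.595,.0168,.045),103.8)"
```

```text
r 0.1271 phi -76.1 head-tangent -89.9 z 0.0449 t 16.42 F [ 0.62 -0.6  -0.03] T [-0.12 -0.11 -0.  ]
t 16.4167 ee [5.995e-01 2.000e-04 4.490e-02] head 104.0 F [ 0.62 -0.6  -0.03] w 0.0002
x 0.0172 y -0.0004 z -0.0001 spin 0.2
```

Emit:
carry_out:
  series:
    - {"x": 0.001, "y": 0, "z": 0, "spin": 0, "fingers": 1}
    - {"x": 0.002, "y": 0, "z": 0, "spin": 0, "fingers": 1}
    - {"x": 0.003, "y": 0, "z": 0, "spin": 0, "fingers": 1}
    - {"x": 0.004, "y": 0, "z": 0, "spin": 0, "fingers": 1}
    - {"x": 0.005, "y": 0, "z": 0, "spin": 0, "fingers": 1}
    - {"x": 0.006, "y": 0, "z": 0, "spin": 0, "fingers": 1}
    - {"x": 0.007, "y": 0, "z": 0, "spin": 0, "fingers": 1}

```text
t: 17.0
ee_pos: [0.5978, 0.0069, 0.0446]
tool_rot: [0.616, 0.788, -0.0, 0.0]
ft_force: [0.3, -0.7, 0.6]
gripper_width: 0.0004
grasp_force: 0.5
```

Emit:
carry_out:
  series:
    - {"x": 0.0007, "y": 0, "z": 0, "spin": 0, "fingers": 1}
    - {"x": 0.0014, "y": 0, "z": 0, "spin": 0, "fingers": 1}
    - {"x": 0.002, "y": 0, "z": 0, "spin": 0, "fingers": 1}

```text
t: 17.25
ee_pos: [0.5975, 0.0079, 0.0447]
tool_rot: [0.616, 0.788, -0.0, 0.001]
ft_force: [1.9, -3.7, 0.7]
gripper_width: 0.0008
grasp_force: 2.3
```

```bash
python3 -c "
from h import *
rel()"
```

```text
r 0.1192 phi -76.2 head-tangent -89.9 z 0.0447 t 17.25 F [ 1.93 -3.66  0.73] T [-0.97 -0.47  0.04]
```

Emit:
carry_out:
  series:
    - {"x": 0.0007, "y": 0, "z": 0, "spin": 0, "fingers": 1}
    - {"x": 0.0014, "y": 0, "z": 0, "spin": 0, "fingers": 1}
    - {"x": 0.0014, "y": 0, "z": 0, "spin": 0, "fingers": 1}
    - {"x": 0.0014, "y": 0, "z": 0, "spin": 0, "fingers": 1}

```text
t: 17.58
ee_pos: [0.5975, 0.0079, 0.0447]
tool_rot: [0.616, 0.787, -0.001, 0.001]
ft_force: [0.9, -5.2, -0.2]
gripper_width: 0.0005
grasp_force: 3.3
```

```bash
python3 -c "
from h import *
rel()"
```

```text
r 0.1191 phi -76.2 head-tangent -89.9 z 0.0447 t 17.58 F [ 0.88 -5.2  -0.23] T [-1.31 -0.63 -0.05]
```

Emit:
carry_out:
  series:
    - {"x": 0.001, "y": 0, "z": 0, "spin": 0, "fingers": 1}
    - {"x": 0.002, "y": 0, "z": 0, "spin": 0, "fingers": 1}
    - {"x": 0.002, "y": 0, "z": 0, "spin": 0, "fingers": 1}
    - {"x": 0.002, "y": 0, "z": 0, "spin": 0, "fingers": 1}

```text
t: 17.92
ee_pos: [0.5974, 0.0081, 0.0447]
tool_rot: [0.617, 0.787, -0.001, 0.002]
ft_force: [3.4, -9.9, -0.1]
gripper_width: 0.0006
grasp_force: 5.1
```

```bash
python3 -c "
from h import *
rel()"
```

```text
r 0.1190 phi -76.2 head-tangent -90.0 z 0.0447 t 17.92 F [ 3.43 -9.93 -0.12] T [-1.99 -0.79  0.04]
```

Emit:
carry_out:
  series:
    - {"x": -0.008, "y": 0, "z": 0, "spin": 0, "fingers": 1}
    - {"x": -0.018, "y": 0, "z": 0, "spin": 0, "fingers": 1}
    - {"x": -0.03, "y": 0, "z": -0.04, "spin": 0, "fingers": 1}
    - {"x": -0.045, "y": 0, "z": -0.08, "spin": 0, "fingers": 1}
    - {"x": -0.045, "y": 0, "z": -0.085, "spin": 0, "fingers": 1}
    - {"x": -0.045, "y": 0, "z": -0.085, "spin": 0, "fingers": 1}
    - {"x": -0.045, "y": 0, "z": -0.085, "spin": 0, "fingers": 1}

```text
t: 18.5
ee_pos: [0.607, -0.0312, 0.1294]
tool_rot: [0.616, 0.788, 0.0, -0.0]
ft_force: [-0.8, 0.2, -0.7]
gripper_width: 0.0007
grasp_force: 0.0
```

```bash
cat > pin.py <<'E'
from h import *
from scipy.spatial.transform import Rotation as Ro
from station import vision
def pinpos(W,e,q,r0):
    K=W['mtx'];M=W['tool_from_camera'];R=Ro.from_quat(q).as_matrix()
    v,u=np.mgrid[0:420,0:560]; z=W['depth']
    P=np.stack([(u-K[0,2])/K[0,0]*z,(v-K[1,2])/K[1,1]*z,z],-1).reshape(-1,3)
    P=(P@M[:3,:3].T+M[:3,3])@R.T+e
    g=C+r0*np.array([np.cos(np.radians(-76.3)),np.sin(np.radians(-76.3))])
    k=(np.hypot(*(P[:,:2]-g).T)<.02)&(abs(P[:,2]-.062)<.004)
    d=P[k,:2]; d=(d.min(0)+d.max(0))/2-C; print('pin',k.sum(),np.hypot(*d).round(4),np.degrees(np.arctan2(d[1],d[0])).round(1))
if __name__=='__main__':
    W=np.load('w3.npz'); pinpos(W,W['e'],W['q'],.106)
    s,e,a=state(); W=vision.get_image('wrist'); pinpos(W,e,s['tool_rot'],.106)
    go((.629,.133,.10),87)
E
python3 pin.py
```

```text
pin 547 0.1112 -76.6
pin 572 0.1022 -76.6
t 18.55 ee [ 0.6062 -0.0308  0.1284] head 104.0 F [ 0.28 -0.68 -1.15] w 0.0004
x 0.1534 y 0.0618 z 0.0284 spin 17.0
```

The pin went from 0.111 to 0.102, so the bolt is home. Next is the lock check at post A.

Emit:
carry_out:
  series:
    - {"x": 0.035, "y": 0.012, "z": 0, "spin": 4, "fingers": 1}
    - {"x": 0.07, "y": 0.025, "z": 0, "spin": 8, "fingers": 1}
    - {"x": 0.105, "y": 0.04, "z": 0, "spin": 12, "fingers": 1}
    - {"x": 0.14, "y": 0.055, "z": 0, "spin": 17, "fingers": 1}
    - {"x": 0.154, "y": 0.062, "z": 0, "spin": 17, "fingers": 1}
    - {"x": 0.154, "y": 0.062, "z": 0.02, "spin": 17, "fingers": 1}
    - {"x": 0.154, "y": 0.062, "z": 0.028, "spin": 17, "fingers": 1}
    - {"x": 0.154, "y": 0.062, "z": 0.028, "spin": 17, "fingers": 1}

```text
t: 19.22
ee_pos: [0.6273, 0.1317, 0.0978]
tool_rot: [0.725, 0.689, -0.003, -0.001]
ft_force: [-0.3, -0.8, -0.5]
gripper_width: 0.0006
grasp_force: 0.0
```

```bash
python3 -c "
from h import *
rel();go((.629,.131,.048),87)"
```

```text
r 0.0589 phi 7.9 head-tangent 169.1 z 0.0978 t 19.22 F [-0.31 -0.8  -0.52] T [-0.07 -0.03 -0.01]
t 19.2167 ee [0.6273 0.1317 0.0978] head 87.1 F [-0.31 -0.8  -0.52] w 0.0006
x -0.0006 y 0.0017 z 0.0498 spin 0.1
```

Emit:
carry_out:
  series:
    - {"x": 0, "y": 0.001, "z": 0.02, "spin": 0, "fingers": 1}
    - {"x": 0, "y": 0.001, "z": 0.04, "spin": 0, "fingers": 1}
    - {"x": 0, "y": 0.001, "z": 0.05, "spin": 0, "fingers": 1}
    - {"x": -0.002, "y": 0.001, "z": 0.05, "spin": 0, "fingers": 1}
    - {"x": -0.004, "y": 0.001, "z": 0.05, "spin": 0, "fingers": 1}
    - {"x": -0.006, "y": 0.001, "z": 0.05, "spin": 0, "fingers": 1}
    - {"x": -0.008, "y": 0.001, "z": 0.05, "spin": 0, "fingers": 1}
    - {"x": -0.01, "y": 0.001, "z": 0.05, "spin": 0, "fingers": 1}

```text
t: 19.88
ee_pos: [0.6314, 0.1226, 0.0527]
tool_rot: [0.726, 0.688, 0.001, 0.0]
ft_force: [-0.5, -0.2, -0.1]
gripper_width: 0.0004
grasp_force: 0.0
```

Emit:
carry_out:
  series:
    - {"x": -0.0005, "y": 0, "z": 0, "spin": 0, "fingers": 1}
    - {"x": -0.001, "y": 0, "z": 0, "spin": 0, "fingers": 1}
    - {"x": -0.0015, "y": 0, "z": 0, "spin": 0, "fingers": 1}
    - {"x": -0.002, "y": 0, "z": 0, "spin": 0, "fingers": 1}

```text
t: 20.22
ee_pos: [0.6306, 0.121, 0.0517]
tool_rot: [0.725, 0.688, 0.0, 0.0]
ft_force: [-0.1, 0.5, 1.9]
gripper_width: 0.0005
grasp_force: 0.0
```

```bash
python3 -c "
from h import *
rel()"
```

```text
r 0.0617 phi -2.4 head-tangent 179.4 z 0.0517 t 20.22 F [-0.14  0.53  1.9 ] T [ 0.05 -0.12 -0.02]
```

Emit:
carry_out:
  series:
    - {"x": -0.001, "y": -0.001, "z": 0, "spin": 0, "fingers": 1}
    - {"x": -0.002, "y": -0.001, "z": 0, "spin": 0, "fingers": 1}
    - {"x": -0.003, "y": -0.001, "z": 0, "spin": 0, "fingers": 1}
    - {"x": -0.004, "y": -0.001, "z": 0, "spin": 0, "fingers": 1}
    - {"x": -0.004, "y": -0.001, "z": 0, "spin": 0, "fingers": 1}

```text
t: 20.63
ee_pos: [0.6292, 0.1192, 0.0517]
tool_rot: [0.725, 0.689, 0.001, -0.001]
ft_force: [-0.6, 4.9, -0.2]
gripper_width: 0.0006
grasp_force: 2.5
```

```bash
python3 -c "
from h import *
rel()"
```

```text
r 0.0604 phi -4.2 head-tangent -178.8 z 0.0517 t 20.63 F [-0.59  4.92 -0.23] T [ 1.06 -0.06 -0.02]
```

Contact at 4.9 N. I'll raise it to about 10 N and hold.

Emit:
carry_out:
  series:
    - {"x": -0.001, "y": 0, "z": 0, "spin": 0, "fingers": 1}
    - {"x": -0.002, "y": 0, "z": 0, "spin": 0, "fingers": 1}
    - {"x": -0.0025, "y": 0, "z": 0, "spin": 0, "fingers": 1}
    - {"x": -0.0025, "y": 0, "z": 0, "spin": 0, "fingers": 1}
    - {"x": -0.0025, "y": 0, "z": 0, "spin": 0, "fingers": 1}
    - {"x": -0.0025, "y": 0, "z": 0, "spin": 0, "fingers": 1}

```text
t: 21.13
ee_pos: [0.6292, 0.1188, 0.0519]
tool_rot: [0.725, 0.689, 0.002, -0.002]
ft_force: [-0.6, 9.0, -0.6]
gripper_width: 0.0005
grasp_force: 4.4
```

```bash
python3 -c "
from h import *
rel()"
```

```text
r 0.0603 phi -4.5 head-tangent -178.3 z 0.0519 t 21.13 F [-0.65  9.01 -0.57] T [ 1.82 -0.03 -0.01]
```

Emit:
carry_out:
  series:
    - {"x": -0.001, "y": 0, "z": 0, "spin": 0, "fingers": 1}
    - {"x": -0.001, "y": 0, "z": 0, "spin": 0, "fingers": 1}
    - {"x": -0.001, "y": 0, "z": 0, "spin": 0, "fingers": 1}
    - {"x": -0.001, "y": 0, "z": 0, "spin": 0, "fingers": 1}
    - {"x": -0.001, "y": 0, "z": 0, "spin": 0, "fingers": 1}
    - {"x": -0.001, "y": 0, "z": 0, "spin": 0, "fingers": 1}

```text
t: 21.63
ee_pos: [0.6292, 0.1187, 0.0521]
tool_rot: [0.724, 0.689, 0.003, -0.002]
ft_force: [0.1, 10.6, 0.4]
gripper_width: 0.0005
grasp_force: 5.1
```

Emit:
carry_out:
  series:
    - {"x": 0.005, "y": 0, "z": 0, "spin": 0, "fingers": 1}
    - {"x": 0.01, "y": 0, "z": 0, "spin": 0, "fingers": 1}
    - {"x": 0.018, "y": 0, "z": -0.005, "spin": 0, "fingers": 1}
    - {"x": 0.018, "y": 0, "z": -0.04, "spin": 0, "fingers": 1}
    - {"x": 0.018, "y": 0, "z": -0.08, "spin": 0, "fingers": 1}
    - {"x": 0.018, "y": 0, "z": -0.08, "spin": 0, "fingers": 1}
    - {"x": 0.018, "y": 0, "z": -0.08, "spin": 0, "fingers": 1}

```text
t: 22.22
ee_pos: [0.6322, 0.1318, 0.1347]
tool_rot: [0.726, 0.688, 0.002, 0.002]
ft_force: [-1.5, -0.7, -0.9]
gripper_width: 0.0009
grasp_force: 0.0
```

```bash
python3 -c "
from h import *
rel();go((.605,-.03,.13),104)"
```

```text
r 0.0638 phi 7.3 head-tangent 169.6 z 0.1347 t 22.22 F [-1.53 -0.7  -0.88] T [-0.02 -0.04 -0.03]
t 22.2167 ee [0.6322 0.1318 0.1347] head 87.0 F [-1.53 -0.7  -0.88] w 0.0009
x -0.1630 y -0.0186 z 0.0047 spin -17.0
```

Emit:
carry_out:
  series:
    - {"x": -0.035, "y": -0.004, "z": 0, "spin": -5, "fingers": 1}
    - {"x": -0.07, "y": -0.009, "z": 0, "spin": -11, "fingers": 1}
    - {"x": -0.105, "y": -0.013, "z": 0.004, "spin": -17, "fingers": 1}
    - {"x": -0.14, "y": -0.017, "z": 0.004, "spin": -17, "fingers": 1}
    - {"x": -0.163, "y": -0.019, "z": 0.004, "spin": -17, "fingers": 1}
    - {"x": -0.163, "y": -0.019, "z": 0.004, "spin": -17, "fingers": 1}
    - {"x": -0.163, "y": -0.019, "z": 0.004, "spin": -17, "fingers": 1}
    - {"x": -0.163, "y": -0.019, "z": 0.004, "spin": -17, "fingers": 1}

```text
t: 22.88
ee_pos: [0.6023, -0.0292, 0.127]
tool_rot: [0.615, 0.788, 0.0, -0.001]
ft_force: [0.1, 0.3, 0.6]
gripper_width: 0.0003
grasp_force: 0.0
```

```bash
python3 pin.py; python3 - <<'E'
from h import *
from station import vision
import cv2
b=vision.get_image('scene')
im=b['image'][195:290,205:320].astype(int)
m=((im.max(2)-im.min(2)<25)&(im.min(2)>180)).astype('uint8')
n,l,st,ce=cv2.connectedComponentsWithStats(m)
for i in range(1,n):
    if 2<st[i,4]<60:
        p=ce[i]+[205,195]; v=ray(b,*p,.065)[:2]-np.array([.5699,.124]); print(p.round(1),st[i,4],np.hypot(*v).round(4),np.degrees(np.arctan2(v[1],v[0])).round(1))
E
```

```text
pin 547 0.1112 -76.6
pin 579 0.1023 -76.6
t 22.9333 ee [ 0.6025 -0.0284  0.1272] head 104.1 F [0.8  0.96 0.91] w 0.0008
x 0.1501 y 0.0651 z 0.0272 spin 17.1
[215.9 198.7] 17 0.2065 -29.0
[264.3 215.3] 3 0.1088 -79.8
[273.3 226.3] 3 0.0838 -109.0
[238.6 253.1] 11 0.0566 101.2
```

```bash
python3 -c "
from station import job
print(job.job_done())"
```

```text
the job is handed in; nothing more can be done
None
```

The stand is locked and handed in at about 23 s. The bolt dropped into the notch and is home (pin measured at 0.102 m), and the lock held a push of about 10.6 N at a post. The highest force I read was about 13 N, at a sticky spot in the platter, and the arm never went near the stamp, the tape roll or the glue stick.

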